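Set up the extending pantry shelf and load the tins

ROBOT

A 6-joint arm with a two-finger parallel gripper is mounted at the origin on the work surface. World frame = base frame: x ahead of the robot, y to its left, z up, the work surface at z = 0. Lengths are in m, angles in rad, forces in N, time in s.
With the tool pointing down it reaches from about 0.325 to 0.9 m from the base axis. Payload 6.1 kg.
Tool frame: the origin (TCP) lies where the fingers leave the gripper's body, on its centre line; the fingertips stand 73 mm ahead of it and the grasp point (between the pads) lies ahead of it (ctrl.tcp_to_grasp is the z of the grasp point in the tool frame, in m); z points along the fingers, y is the line along which they close (so a half turn about z gives the same grasp; the last joint's range is limited). The gripper opens to 85 mm and grips with 20 to 120 N. Pads are 22 mm wide; open, the fingers measure 114 mm over their backs; the gripper's body (76 mm by 85 mm) begins 54 mm behind the grasp point. The pads swing forward as they close: fully open they stand 13 mm farther back than shut.
Start: joints at [1.09, 0.22, 1.526, -0, 1.395, -0.126], TCP at [0.217, 0.586, 0.304] pointing down, gripper open.
Joint ranges: [-2.98, 2.98], [-0.91, 2.08], [0.09, 2.57], [-1.24, 4.39], [0.2, 2.65], [-2.68, 2.68]. Speed limits (rad/s): [2.57, 2.57, 3.01, 3.14, 3.14, 3.14].

INTERFACE

Orientations are given as a unit quaternion [x, y, z, w].
In Python, from workcell import ctrl, camera gives the robot as it stands.
- The arm moves only by the tool step_arm, never from a script. Its argument "plan" is a list that holds one entry, the list of rows, each a list of 5 numbers: the shift along the tool's x, y, z in m, then the turn about the tool's z in degrees, then the finger opening in m, from 0 to 0.0854. In form: [[[tx, ty, tz, yaw, hand], ...]]. A call has 1 to 5 rows; each row is the pose to reach, as a shift and turn from the pose commanded when the call began, along the tool's axes at that moment; what a row does not reach only later rows make up. A row lasts 1/8 s, in which the tool goes at most 62.5 mm and 10.7 degrees, less where a joint would pass 70% of its speed; a pose out of reach is approached as far as the arm can. A call with a gripper value outside its range is refused whole. The fingers move at their own pace and stop on an object; "grip_force" is the grip in N (left out, the last holds). Time passes only in rows, so rows that repeat a pose let the fingers close. It gives the time, the measured TCP pose, the force, the opening and the grip force at its end, in the units of the state.
- ctrl.get_state(): the state, without advancing time (a new reading comes with each control period).
- camera(name): name is "side" or "top"; returns a dict with "img" (400x640x3 uint8, blue, green, red), "camera_matrix" (3x3 intrinsics, pixels), "dist_coeffs" ([k1, k2, p1, p2, k3] as OpenCV has them; the pictures are not rectified), "cam_to_world" (4x4, takes a point from camera to world coordinates). Camera axes: x right, y up, looking along -z (the intrinsics and any distortion apply to the point x, -y, -z); pixel columns grow to the right and rows downward; lengths in m; the calibration is good to about 2 mm. A picture is of the moment at which its call begins. There is no depth.
- ctrl.sign_off(): hands the job in; it is judged then, once.
The state is a dict: "clock": time; "joint_pos": joint angles; "qvel": joint speeds; "effort": joint torques, N m; "tool_pos": TCP position; "orientation": TCP orientation; "ft_force": force on the tool from outside, world axes, zero at the start; "wrist_torque": the same for the moment, N m; "gripper_width": opening from 0.0 (shut) to 1.0 (fully open); "grip_force": force on a finger pad.
Only numpy, scipy, OpenCV 4.12 (cv2) and the standard library are available. Lean on these libraries where they do the work, as an engineer would, in place of code of your own. Each camera call takes 0.05 s, during which the arm holds its last target. There are 200 camera calls.

TASK

Draw out the sliding tray of the counter shelf by its cross bar until the sprung button pops up through the next hole of the tube, then swing the folding prop leg down under it until it hits its stop. After that stand every squat metal tin from the counter upright on the drawn-out tray and let go; leave the pots, bottles and other things on the counter where they are, and all upright.

Things in the scene. Friction and masses are not known exactly. Their poses are not given: they have to be found in the camera images.
- rack: fixed half of the extending shelf: cherry-wood stand, 236 mm wide (x), 310 mm long (y), top 131 mm above the counter, with a stack of plates on it (to 165 mm). Origin on the counter under its middle; +y is the way the tray draws out, z up. Steel outer tubes (22 mm square, tops at 115 mm) run along y at x = -107 and +107 mm; the one at -107 has 12 mm holes in its top at y = -105 and +135 mm
- tray (a joint): how far the tray is drawn out, m: 0 pushed home (button in the first hole), 0.240 within 3 mm when the button is in the outer hole, where it locks both ways. Starts between the holes, at 0.03 to 0.12, with the button held down inside the tube. Slides with about 3 N of friction
- tray_mid (a point): middle of the tray board's upper face, 109 mm above the counter; axes as the rack's. The board (cherry wood, flat, no rim) is 190 mm along x and 240 mm along y; drawn out, it lies wholly clear of the fixed half, whose top board (22 mm higher) ends at the tray board's -y edge
- pull_grip (a point): best grip point, on the axis of the dark steel cross bar that joins the outer ends of the inner tubes: round, 16 mm thick, along x, 104 mm above the counter, reaching 159 mm to the -x side and 69 mm to the +x side of this point; 44 mm free between bar and tray board. Close the fingers along the rack's y
- snap_button (a joint): height of the sprung button, m: about 0 held down inside the tube, 0.008 popped fully up through a hole. A brass button 8 mm across in the inner tube, spring 3 to 4 N
- out_hole (a point): centre of the outer hole, in the top face of the tube at the rack's x = -107 mm
- prop_leg (a joint): angle of the folding prop leg, rad: 0 folded level, pointing from its hinge to the rack's +x; grows as its free end swings down; 1.571 straight down, at its stop. Starts at 0 to 0.25. A stiff hinge (0.09 N m) that stays where it is left
- leg_hinge (a point): the leg's hinge axis (along the rack's y), 92 mm above the counter, 130 mm to the -x side of pull_grip and 55 mm outside the cross bar's axis; this point turns with the leg. The leg: a steel bar 12 mm thick, 14 mm wide (y), 90 mm long from the hinge. Push its upper face along its arc with shut fingers; cross bar's top at 112 mm: keep the gripper's body above it
- leg_foot (a point): end of the leg's rubber foot, 90 mm from the hinge
- tin0: plain squat metal tin, 56 mm across, 40 mm tall, closed, 0.11 to 0.23 kg; origin at the centre of its underside, z up. There are 4 to 6 tins; an absent one reads None
- tin1: plain squat metal tin, 56 mm across, 40 mm tall, closed, 0.11 to 0.23 kg; origin at the centre of its underside, z up. There are 4 to 6 tins; an absent one reads None
- tin2: plain squat metal tin, 56 mm across, 40 mm tall, closed, 0.11 to 0.23 kg; origin at the centre of its underside, z up. There are 4 to 6 tins; an absent one reads None
- tin3: plain squat metal tin, 56 mm across, 40 mm tall, closed, 0.11 to 0.23 kg; origin at the centre of its underside, z up. There are 4 to 6 tins; an absent one reads None
- tin4: plain squat metal tin, 56 mm across, 40 mm tall, closed, 0.11 to 0.23 kg; origin at the centre of its underside, z up. There are 4 to 6 tins; an absent one reads None
- tin5: plain squat metal tin, 56 mm across, 40 mm tall, closed, 0.11 to 0.23 kg; origin at the centre of its underside, z up. There are 4 to 6 tins; an absent one reads None
- ramekin: white round pot standing among the tins, 64 mm across, 45 mm tall, origin at the centre of its underside; leave alone
- mill: dark wooden pepper mill standing among the tins, 50 mm across, 70 mm tall, origin at the centre of its underside; leave alone
- jam_jar: amber jar, 72 mm across, 90 mm tall, origin under its centre; leave alone
- mug: blue mug, 84 mm across, 95 mm tall, origin under its centre; leave alone
Not all that is in view belongs to the job. Leave any pink or red look-alike of the tin4 alone.

How it is judged:
On the way, in this order (a step that is already met when the one before it is completed fails the run):
1. the tray is drawn out and the button has popped up through the outer hole (value of joint tray above 0.234 m and value of joint snap_button above 0.006 m), for 0.2 s.
2. the prop leg is swung down to its stop, the tray still locked (all of step 1 and value of joint prop_leg above 1.5 rad), for 0.2 s.
3. every tin stands upright on the tray, let go (x of tin0 in the frame of tray_mid between -0.088 and 0.088 m and y of tin0 in the frame of tray_mid between -0.112 and 0.112 m and z of tin0 in the frame of tray_mid between -0.006 and 0.008 m and angle between each of tin0, tin1, tin2, tin3, tin4, tin5's own z axis and vertical below 0.12 rad and linear speed of each of tin0, tin1, tin2, tin3, tin4, tin5 below 0.03 m/s and x of tin1 in the frame of tray_mid between -0.088 and 0.088 m and y of tin1 in the frame of tray_mid between -0.112 and 0.112 m and z of tin1 in the frame of tray_mid between -0.006 and 0.008 m and x of tin2 in the frame of tray_mid between -0.088 and 0.088 m and y of tin2 in the frame of tray_mid between -0.112 and 0.112 m and z of tin2 in the frame of tray_mid between -0.006 and 0.008 m and x of tin3 in the frame of tray_mid between -0.088 and 0.088 m and y of tin3 in the frame of tray_mid between -0.112 and 0.112 m and z of tin3 in the frame of tray_mid between -0.006 and 0.008 m and x of tin4 in the frame of tray_mid between -0.088 and 0.088 m and y of tin4 in the frame of tray_mid between -0.112 and 0.112 m and z of tin4 in the frame of tray_mid between -0.006 and 0.008 m and x of tin5 in the frame of tray_mid between -0.088 and 0.088 m and y of tin5 in the frame of tray_mid between -0.112 and 0.112 m and z of tin5 in the frame of tray_mid between -0.006 and 0.008 m and contact force between the fingers and tin0 below 0.2 N and contact force between the fingers and tin1 below 0.2 N and contact force between the fingers and tin2 below 0.2 N and contact force between the fingers and tin3 below 0.2 N and contact force between the fingers and tin4 below 0.2 N and contact force between the fingers and tin5 below 0.2 N), for 0.2 s.
At the end, for the whole second after the job is handed in: the tray is locked out (0.234 m or more, button up by more than 6 mm), the prop leg is within 0.07 rad of its stop, and every tin present stands at rest on the tray board, upright within 0.12 rad, its centre within 88 mm (x) and 112 mm (y) of the board's middle (all of step 2 and x of tin0 in the frame of tray_mid between -0.088 and 0.088 m and y of tin0 in the frame of tray_mid between -0.112 and 0.112 m and z of tin0 in the frame of tray_mid between -0.006 and 0.008 m and angle between each of tin0, tin1, tin2, tin3, tin4, tin5's own z axis and vertical below 0.12 rad and linear speed of each of tin0, tin1, tin2, tin3, tin4, tin5 below 0.03 m/s and x of tin1 in the frame of tray_mid between -0.088 and 0.088 m and y of tin1 in the frame of tray_mid between -0.112 and 0.112 m and z of tin1 in the frame of tray_mid between -0.006 and 0.008 m and x of tin2 in the frame of tray_mid between -0.088 and 0.088 m and y of tin2 in the frame of tray_mid between -0.112 and 0.112 m and z of tin2 in the frame of tray_mid between -0.006 and 0.008 m and x of tin3 in the frame of tray_mid between -0.088 and 0.088 m and y of tin3 in the frame of tray_mid between -0.112 and 0.112 m and z of tin3 in the frame of tray_mid between -0.006 and 0.008 m and x of tin4 in the frame of tray_mid between -0.088 and 0.088 m and y of tin4 in the frame of tray_mid between -0.112 and 0.112 m and z of tin4 in the frame of tray_mid between -0.006 and 0.008 m and x of tin5 in the frame of tray_mid between -0.088 and 0.088 m and y of tin5 in the frame of tray_mid between -0.112 and 0.112 m and z of tin5 in the frame of tray_mid between -0.006 and 0.008 m); the robot touches nothing.
It fails at once if a bystander is pushed more than 50 mm away or knocked over (distance of any of ramekin, mill, jam_jar, mug from where it was at the start of the episode above 0.05 m or angle between any of ramekin, mill, jam_jar, mug's own z axis and vertical above 0.6 rad).
Of tin0, tin1, tin2, tin3, tin4, tin5 only 4 to 6 are there at a start; the rules pass over those that are not, and their reading is None.
At some moment in a run one of tin0, tin1, tin2, tin3, tin4, tin5 may be knocked a few centimetres aside while the robot is not near it.
It also fails if it takes over 210 s, if anything falls off the work surface, if the arm or the gripper's body presses on something with over 40 N, if the wrist force passes 120 N, or if a joint passes its speed limit or range.

## Working session

There is one attempt and no reset: what is moved stays moved. The work goes in short steps, Python scripts to look and compute and a tool call to move; the robot and the scene stay as the last step left them, time stands still between calls to the robot, and variables do not carry over. Pictures are saved under pics/ and viewed, at most 14 in all, crops included, and the job is handed in when it is done.

Besides the shell and the picture viewer there is one more tool, called after "Call:" as name(argument=value, ...) on one line, values as JSON. step_arm: Moves the arm, as the interface text tells. Its arguments: {"type":"object","properties":{"plan":{"type":"array","items":{"type":"array","items":{"type":"array","items":{"type":"number"}}}},"grip_force":{"type":"number"}},"required":["plan"]}

```bash
ls && mkdir -p pics
python3 - <<'E'
from workcell import ctrl, camera
import cv2, numpy as np
s=ctrl.get_state(); print({k:np.round(v,3).tolist() if not isinstance(v,(int,float)) else v for k,v in s.items()}, ctrl.tcp_to_grasp)
for n in ("top","side"):
    c=camera(n); cv2.imwrite(f"pics/{n}0.png",c["img"]); print(n,np.round(c["cam_to_world"],3).tolist(),np.round(c["camera_matrix"],1).tolist(),c["dist_coeffs"])
E
```

```text
pics
{'clock': 0.0, 'joint_pos': [1.09, 0.221, 1.528, 0.0, 1.395, -0.126], 'qvel': [0.001, 0.002, -0.001, -0.0, 0.0, -0.0], 'effort': [0.0, -49.69, -38.939, -0.0, 0.011, 0.0], 'tool_pos': [0.217, 0.586, 0.303], 'orientation': [0.177, 0.984, -0.001, -0.0], 'ft_force': [-0.416, -0.214, -0.296], 'wrist_torque': [0.052, -0.021, 0.002], 'grip_force': 0.0, 'gripper_width': 1.0019910929165012} 0.0539
top [[0.006, 0.998, -0.056, 0.438], [-1.0, 0.005, -0.016, -0.03], [-0.016, 0.056, 0.998, 1.68], [0.0, 0.0, 0.0, 1.0]] [[385.5, 0.0, 319.3], [0.0, 385.5, 194.2], [0.0, 0.0, 1.0]] [-0.04933507  0.          0.          0.          0.        ]
side [[0.927, 0.295, -0.232, 0.258], [-0.375, 0.7, -0.608, -0.779], [-0.017, 0.65, 0.76, 1.078], [0.0, 0.0, 0.0, 1.0]] [[370.7, 0.0, 320.0], [0.0, 370.7, 202.7], [0.0, 0.0, 1.0]] [-0.021455  0.        0.        0.        0.      ]
```

View pics/top0.png

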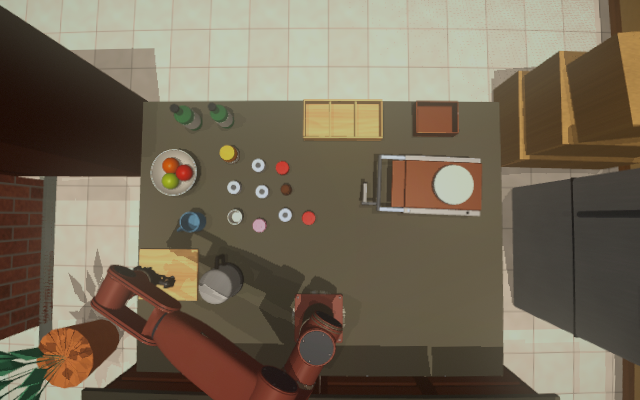

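View pics/side0.png

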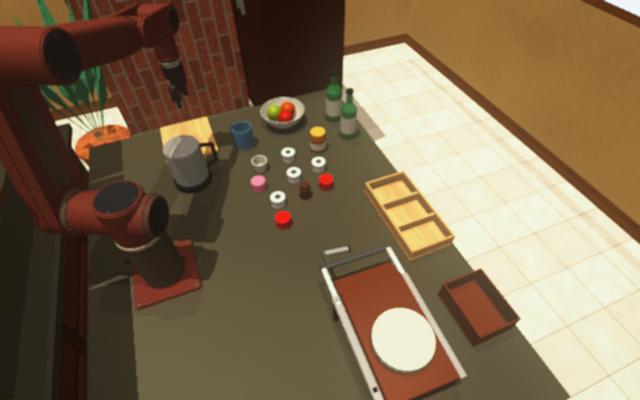

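The top view shows the rack at right, with its cross bar near (375,185) and the leg near (365,192). Metal tin candidates are (258,165), (233,187), (261,191) and (285,214). The pot at (235,216) could be the ramekin. The red things at (282,167) and (308,217) and the pink one at (259,226) are look-alikes, and the dark mill is at (286,189). I'll confirm in one enlarged crop.

```bash
cat > h.py <<'E'
from workcell import ctrl, camera
import cv2, numpy as np
def ray(c,uv):
    p=cv2.undistortPoints(np.array([[uv]],float),c["camera_matrix"],c["dist_coeffs"])[0,0]
    T=c["cam_to_world"]; return T[:3,3], T[:3,:3]@np.array([p[0],-p[1],-1])
def plane(c,uv,z):
    o,d=ray(c,uv); return o+d*(z-o[2])/d[2]
def pix(c,P):
    T=c["cam_to_world"]; q=T[:3,:3].T@(np.array(P,float)-T[:3,3]); q=q*[1,-1,-1]
    return cv2.projectPoints(q[None],np.zeros(3),np.zeros(3),c["camera_matrix"],c["dist_coeffs"])[0].ravel()
def two(c1,u1,c2,u2):
    o1,d1=ray(c1,u1);o2,d2=ray(c2,u2)
    t=np.linalg.lstsq(np.c_[d1,-d2],o2-o1,rcond=None)[0]
    a,b=o1+d1*t[0],o2+d2*t[1]; return (a+b)/2,np.linalg.norm(a-b)
def local(p):
    """world point -> shift along tool axes from current grasp point"""
    s=ctrl.get_state(); from scipy.spatial.transform import Rotation as R
    r=R.from_quat(s["orientation"]); g=np.array(s["tool_pos"])+r.apply([0,0,ctrl.tcp_to_grasp])
    return r.inv().apply(np.array(p)-g)
E
python3 - <<'E'
from h import *
a=cv2.imread("pics/top0.png")
A=cv2.resize(a[145:240,215:325],(440,380),interpolation=cv2.INTER_CUBIC)
B=cv2.resize(a[145:225,355:490],(540,320),interpolation=cv2.INTER_CUBIC)
b=cv2.imread("pics/side0.png")
C=cv2.resize(b[235:330,315:400],(340,380),interpolation=cv2.INTER_CUBIC)
o=np.zeros((600,800,3),np.uint8); o[:380,:440]=A; o[:380,450:790]=C
o[385:585,:440]=cv2.resize(a[145:225,355:490],(440,200)); 
cv2.imwrite("pics/crop0.png",o)
E
```

```text
(no output)
```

View pics/crop0.png

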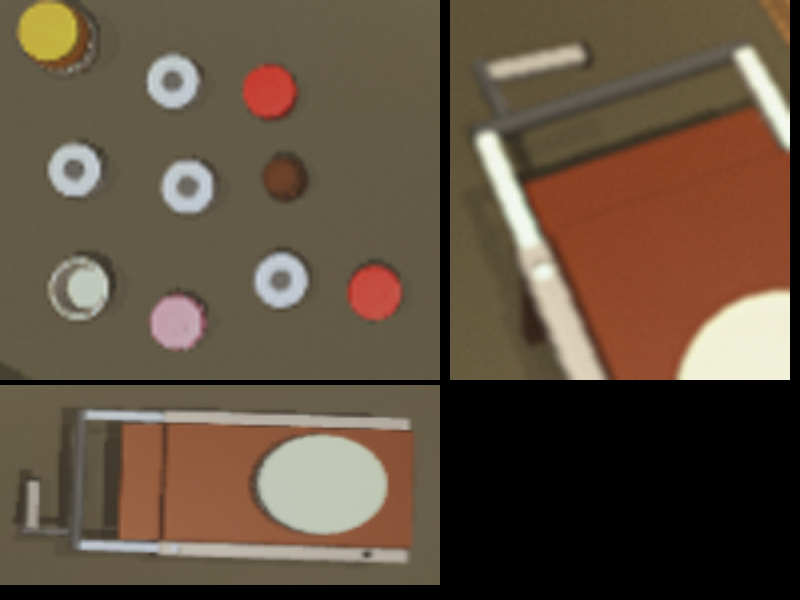

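Confirmed: four ring-lidded grey tins, the ramekin (open white pot) at lower left of the group, and the leg pointing to world +x from the hinge at lower left. Next I measure tins and rack.

Run:
```python
from h import *
c=camera("top"); d=camera("side"); a=c["img"]; b=d["img"]
def blobs(img,box,f,amin):
    x0,y0,x1,y1=box; m=f(img[y0:y1,x0:x1].astype(int)).astype(np.uint8)
    n,l,s,ce=cv2.connectedComponentsWithStats(m); return [(ce[i]+[x0,y0],s[i]) for i in range(1,n) if s[i][4]>=amin],m
grey=lambda I:(I.min(2)>115)&(I.max(2)-I.min(2)<45)
B,_=blobs(a,(215,145,325,240),grey,15)
for ce,s in B:
    ctr=np.array([s[0]+s[2]/2-.5+215,s[1]+s[3]/2-.5+145]); print("top",np.round(ctr,1),s[2:],np.round(plane(c,ctr,.04),3))
# tubes
_,m=blobs(a,(375,148,490,222),grey,10)
m[:, :]=m; ys,xs=np.nonzero(m); 
for nm,lo,hi in(("up",148,168),("low",202,222)):
    k=(ys+148>=lo)&(ys+148<hi); u=xs[k]+375; v=ys[k]+148
    cs=np.unique(u); mid=[(q,v[u==q].mean()) for q in cs if 2<=(u==q).sum()<=8]; mid=np.array(mid)
    l=cv2.fitLine(mid.astype(np.float32),cv2.DIST_HUBER,0,.01,.01).ravel(); print(nm,cs.min(),cs.max(),l)
    for q in (cs.min(),cs.max()): print("  ",np.round(plane(c,(q,l[3]+(q-l[2])*l[1]/l[0]),.115),4))
g=cv2.cvtColor(a,cv2.COLOR_BGR2GRAY)
for r in (160,165,170,175,180,185,190,195,200,205): print(r,g[r,358:396].tolist())
print("cols"); 
for r in range(176,212,1): print(r,g[r,358:382].tolist())
```

```text
top [258.  164.5] [ 13  14 124] [0.657 0.26  0.04 ]
top [233. 187.] [ 13  13 124] [0.559 0.367 0.04 ]
top [261. 191.] [ 13  13 126] [0.543 0.246 0.04 ]
top [284.5 214.5] [ 14  14 132] [0.443 0.144 0.04 ]
top [234.  216.5] [ 15  16 140] [0.433 0.36  0.04 ]
top [258.5 225. ] [ 12  13 130] [0.397 0.254 0.04 ]
up 381 480 [9.9916548e-01 4.0846005e-02 4.2620001e+02 1.5810001e+02]
   [ 0.6824 -0.2561  0.115 ]
   [ 0.6682 -0.6624  0.115 ]
low 379 479 [9.9906772e-01 4.3170024e-02 4.3210001e+02 2.1096249e+02]
   [ 0.4683 -0.2472  0.115 ]
   [ 0.4526 -0.6543  0.115 ]
160 [94, 94, 93, 94, 94, 93, 93, 94, 94, 94, 93, 94, 94, 94, 94, 89, 68, 69, 69, 72, 80, 95, 101, 85, 83, 89, 88, 88, 88, 83, 66, 66, 66, 66, 71, 80, 78, 78]
165 [94, 94, 94, 93, 94, 94, 94, 94, 93, 93, 93, 93, 93, 93, 92, 80, 63, 62, 71, 89, 82, 96, 97, 86, 88, 88, 88, 90, 92, 84, 68, 68, 68, 65, 82, 108, 107, 106]
170 [93, 93, 93, 93, 93, 93, 93, 93, 93, 93, 93, 93, 92, 92, 91, 79, 60, 60, 66, 80, 83, 96, 90, 83, 88, 87, 88, 89, 86, 59, 60, 60, 61, 60, 80, 110, 107, 107]
175 [92, 92, 92, 92, 93, 93, 93, 93, 92, 93, 92, 93, 92, 92
[... 4156 characters left out ...]
 75, 75, 75, 75, 75, 71, 77, 80, 81, 77, 66, 68, 72, 72, 88, 100, 84, 72, 68]
206 [89, 81, 80, 80, 80, 81, 81, 80, 80, 80, 80, 81, 81, 80, 80, 81, 81, 80, 77, 88, 104, 88, 93, 83]
207 [89, 84, 84, 83, 84, 84, 83, 84, 84, 85, 85, 85, 85, 83, 80, 80, 80, 77, 71, 88, 104, 112, 156, 150]
208 [91, 91, 90, 90, 91, 91, 91, 91, 91, 91, 91, 90, 91, 88, 80, 81, 81, 78, 72, 90, 107, 141, 198, 199]
209 [91, 91, 90, 91, 91, 91, 91, 90, 90, 91, 91, 91, 91, 88, 80, 81, 80, 78, 71, 90, 112, 148, 198, 198]
210 [90, 90, 90, 91, 91, 91, 91, 90, 91, 90, 90, 90, 91, 88, 80, 82, 80, 79, 74, 84, 101, 133, 177, 178]
211 [90, 91, 91, 91, 91, 91, 91, 91, 91, 91, 90, 90, 90, 88, 80, 81, 81, 81, 80, 75, 78, 82, 85, 91]
```

```bash
cat >> h.py <<'E'
TH=-0.037; RC=np.array([0.566,-0.5035,0])
EX=np.array([np.cos(TH),np.sin(TH),0]); EY=np.array([-np.sin(TH),np.cos(TH),0])
def rk(x,y,z): return RC+x*EX+y*EY+[0,0,z]
def inrk(p): q=np.array(p)-RC; return np.round([q@EX,q@EY,q[2]],4)
def goal(p,yaw):
    """yaw: world angle (deg) of tool y; prints shift in current axes, turn, shift in axes after the turn"""
    from scipy.spatial.transform import Rotation as R
    s=ctrl.get_state(); r=R.from_quat(s["orientation"]); y=r.apply([0,1,0])
    a=np.degrees(np.arctan2(y[1],y[0])); t=-((yaw-a+90)%180-90)
    l=local(p); l2=R.from_euler('z',t,degrees=True).inv().apply(l)
    print("shift",np.round(l,4),"turn",round(t,2),"shift after turn",np.round(l2,4))
E
python3 - <<'E'
from h import *
c=camera("top")
print("tube ends", inrk([.6824,-.2561,.115]),inrk([.4683,-.2472,.115]),inrk([.6682,-.6624,.115]),inrk([.4526,-.6543,.115]))
for u in ((379.3,165),(378.8,185),(377.8,205)): p=plane(c,u,.104); print(p,inrk(p))
for u in ((365.3,183.3),(365,201.5)): p=plane(c,u,.1); print("leg",p,inrk(p))
p=inrk(plane(c,(378.8,185),.104)); g=rk(.045,p[1],.19); print(g); goal(g,90+np.degrees(TH))
E
```

```text
tube ends [0.1072 0.2515 0.115 ] [-0.1071  0.2525  0.115 ] [ 0.108 -0.155  0.115] [-0.1077 -0.1549  0.115 ]
[ 0.64783972 -0.25049923  0.104     ] [0.0724 0.2559 0.104 ]
[ 0.56542152 -0.24815492  0.104     ] [-0.01    0.2551  0.104 ]
[ 0.48350394 -0.24384827  0.104     ] [-0.092   0.2564  0.104 ]
leg [ 0.57247223 -0.19330587  0.1       ] [-0.005   0.3102  0.1   ]
leg [ 0.49768881 -0.19201396  0.1       ] [-0.0798  0.3087  0.1   ]
[ 0.62040575 -0.25023922  0.19      ]
shift [-0.6687 -0.6438  0.06  ] turn -18.21 shift after turn [-0.4341 -0.8205  0.06  ]
```

Call:
step_arm(plan=[[[-0.036,-0.035,0,-9.1,0.05],[-0.072,-0.07,0,-18.2,0.05],[-0.108,-0.104,0,-18.2,0.05],[-0.144,-0.139,0,-18.2,0.05],[-0.18,-0.173,0,-18.2,0.05]]], grip_force=40)

```text
clock: 0.88
tool_pos: [0.3262, 0.3598, 0.3039]
orientation: [0.018, 1.0, 0.0, 0.0]
ft_force: [0.3, 0.3, -0.4]
gripper_width: 0.589
grip_force: 0.0
```

```bash
python3 -c "
from h import *
s=ctrl.get_state();print(s['tool_pos'],s['orientation'],s['joint_pos'],s['gripper_width'])
goal(rk(.045,.2555,.19),90+np.degrees(TH))"
```

```text
[0.32619488 0.35983028 0.30393369] [1.84452083e-02 9.99829856e-01 8.11213126e-05 1.62030656e-04] [ 6.71881372e-01 -1.18993865e-01  1.87914756e+00 -8.27484104e-05
  1.38108578e+00 -8.62006855e-01] 0.588535686901521
shift [-0.3165 -0.5984  0.06  ] turn 0.01 shift after turn [-0.3165 -0.5984  0.06  ]
```

Call:
step_arm(plan=[[[-0.021,-0.04,0.004,0,0.05],[-0.042,-0.08,0.008,0,0.05],[-0.063,-0.12,0.012,0,0.05],[-0.084,-0.16,0.016,0,0.05],[-0.1055,-0.1995,0.02,0,0.05]]])

```text
clock: 1.5
tool_pos: [0.4242, 0.1566, 0.2839]
orientation: [0.019, 1.0, 0.0, 0.0]
ft_force: [1.0, 0.5, -0.6]
gripper_width: 0.583
grip_force: 0.0
```

Call:
step_arm(plan=[[[-0.021,-0.04,0.004,0,0.05],[-0.042,-0.08,0.008,0,0.05],[-0.063,-0.12,0.012,0,0.05],[-0.084,-0.16,0.016,0,0.05],[-0.1055,-0.1995,0.02,0,0.05]]])

```text
clock: 2.12
tool_pos: [0.5223, -0.0467, 0.2638]
orientation: [0.019, 1.0, 0.0, 0.0]
ft_force: [1.5, 0.1, 0.3]
gripper_width: 0.587
grip_force: 0.0
```

Call:
step_arm(plan=[[[-0.021,-0.04,0.004,0,0.05],[-0.042,-0.08,0.008,0,0.05],[-0.063,-0.12,0.012,0,0.05],[-0.084,-0.16,0.016,0,0.05],[-0.1055,-0.1995,0.02,0,0.05]]])

```text
clock: 2.75
tool_pos: [0.6203, -0.2499, 0.2436]
orientation: [0.019, 1.0, 0.0, -0.0]
ft_force: [0.2, 0.7, 0.5]
gripper_width: 0.586
grip_force: 0.0
```

```bash
python3 -c "
from h import *
s=ctrl.get_state();print(s['tool_pos'],s['joint_pos'],s['gripper_width'])
goal(rk(.045,.2555,.104),90+np.degrees(TH))
c=camera('side');p=pix(c,rk(.045,.2555,.104)).astype(int);print(p)
cv2.imwrite('pics/s1.png',cv2.resize(c['img'][p[1]-75:p[1]+75,p[0]-100:p[0]+100],(800,600)))"
```

```text
[ 0.62031272 -0.2499039   0.24356355] [-5.00813387e-01  3.67672595e-01  1.46096477e+00  8.97270590e-05
  1.31317745e+00 -2.03436221e+00] 0.5860509242245818
shift [-0.0001  0.      0.0857] turn -0.02 shift after turn [-0.0001  0.      0.0857]
[369 253]
```

View pics/s1.png

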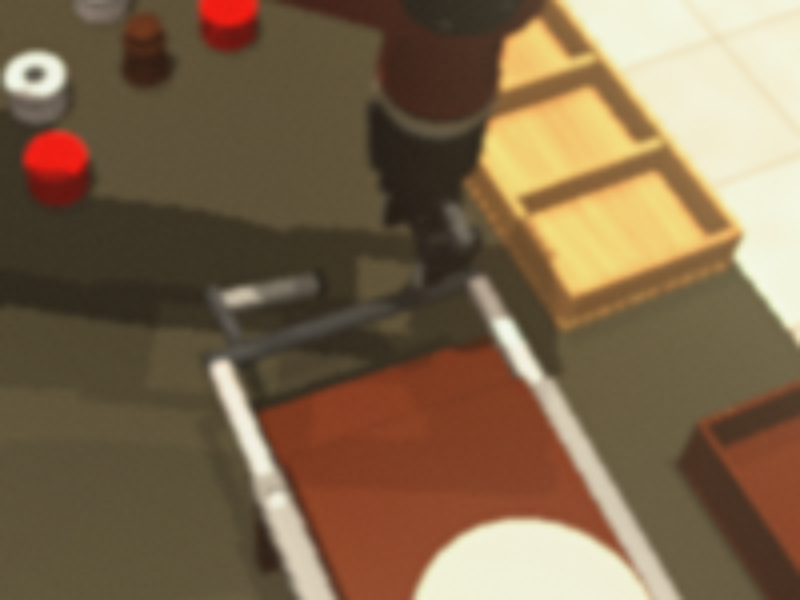

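The side crop shows the fingers above the bar (crop pixel ~(440,285)), clear of the leg tip at (320,285). I'll descend and grip.

Call:
step_arm(plan=[[[0,0,0.03,0,0.05],[0,0,0.055,0,0.05],[0,0,0.075,0,0.05],[0,0,0.083,0,0.05],[0,0,0.083,0,0.05]]])

```text
clock: 3.42
tool_pos: [0.6198, -0.2484, 0.1607]
orientation: [0.018, 1.0, 0.0, -0.0]
ft_force: [-0.2, 0.4, 0.5]
gripper_width: 0.581
grip_force: 0.0
```

Call:
step_arm(plan=[[[0,0,0,0,0.01],[0,0,0,0,0.01],[0,0,0,0,0.01],[0,0,0,0,0.01]]], grip_force=40)

```text
clock: 3.92
tool_pos: [0.6205, -0.2487, 0.1624]
orientation: [0.019, 1.0, -0.0, 0.001]
ft_force: [-1.5, 1.5, 6.2]
gripper_width: 0.17
grip_force: 39.2
```

Call:
step_arm(plan=[[[0,0.02,0,0,0.01],[0,0.05,0,0,0.01],[0,0.08,0,0,0.01],[0,0.11,0,0,0.01],[0,0.135,0,0,0.01]]])

```text
clock: 4.55
tool_pos: [0.6255, -0.1146, 0.1624]
orientation: [0.019, 1.0, -0.002, 0.001]
ft_force: [-1.2, -6.5, 3.8]
gripper_width: 0.17
grip_force: 40.1
```

Call:
step_arm(plan=[[[0,0.015,0,0,0.01],[0,0.025,0,0,0.01],[0,0.032,0,0,0.01],[0,0.037,0,0,0.01],[0,0.04,0,0,0.01]]])

```text
clock: 5.18
tool_pos: [0.627, -0.0748, 0.1624]
orientation: [0.019, 1.0, -0.001, 0.001]
ft_force: [-1.9, -4.2, 6.1]
gripper_width: 0.172
grip_force: 40.3
```

Call:
step_arm(plan=[[[0,0.003,0,0,0.01],[0,0.006,0,0,0.01],[0,0.009,0,0,0.01],[0,0.012,0,0,0.01],[0,0.014,0,0,0.01]]])

```text
clock: 5.8
tool_pos: [0.6275, -0.061, 0.1624]
orientation: [0.019, 1.0, -0.001, 0.001]
ft_force: [-2.0, -4.3, 6.7]
gripper_width: 0.169
grip_force: 40.3
```

```bash
python3 -c "
from h import *
s=ctrl.get_state();print(inrk(s['tool_pos']),s['ft_force'],s['joint_pos'])
goal(rk(.045,.447,.104),90+np.degrees(TH))
c=camera('side');d=camera('top');p=pix(c,rk(-.107,.135,.115)).astype(int);q=pix(d,rk(-.107,.135,.115)).astype(int);print(p,q)
f=lambda i,p:cv2.resize(i[p[1]-30:p[1]+30,p[0]-40:p[0]+40],(400,300),interpolation=cv2.INTER_CUBIC)
cv2.imwrite('pics/b1.png',np.hstack([f(c['img'],p),f(d['img'],q)]))"
```

```text
[0.0451 0.4445 0.1624] [-1.98707047 -4.33353104  6.67826973] [-0.22095034  0.36440643  1.62806951 -0.00237438  1.14665099 -1.7534907 ]
shift [0.0002 0.0026 0.0045] turn -0.02 shift after turn [0.0002 0.0026 0.0045]
[338 301] [407 209]
```

View pics/b1.png

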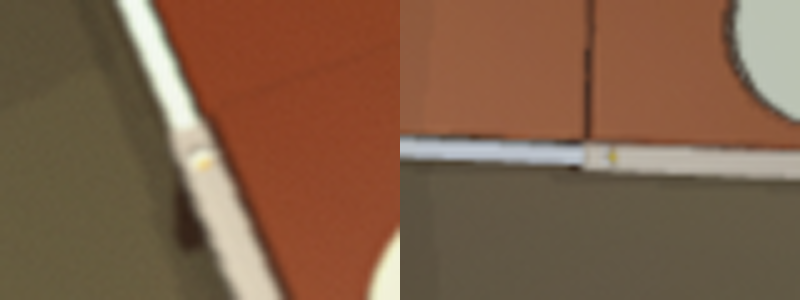

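The crops show brass at the outer hole, at (205,160) and (612,155). I'll pull a few mm further to check it is locked.

Call:
step_arm(plan=[[[0,0.002,0,0,0.01],[0,0.004,0,0,0.01],[0,0.006,0,0,0.01],[0,0.006,0,0,0.01]]])

```text
clock: 6.4
tool_pos: [0.6277, -0.0559, 0.1624]
orientation: [0.019, 1.0, -0.002, 0.001]
ft_force: [-1.7, -8.5, 5.7]
gripper_width: 0.167
grip_force: 40.3
```

```bash
python3 -c "
from h import *
s=ctrl.get_state();print(inrk(s['tool_pos']),s['ft_force'])
for n in ('side','top'):
  c=camera(n);p=pix(c,rk(-.107,.135,.115));q=np.round(p).astype(int);I=c['img'][q[1]-8:q[1]+9,q[0]-12:q[0]+13].astype(int)
  m=(I[...,1]-I[...,0]>35)&(I[...,1]>120); v,u=np.nonzero(m); print(n,p,m.sum(), u.mean()+q[0]-12 if m.any() else 0, v.mean()+q[1]-8 if m.any() else 0)
"
```

```text
[0.0451 0.4495 0.1624] [-1.72907486 -8.53525773  5.69913211]
side [338.55748922 301.5515491 ] 14 337.5 301.2857142857143
top [407.96488028 209.86573886] 3 407.6666666666667 209.66666666666666
```

Call:
step_arm(plan=[[[0,0.002,0,0,0.01],[0,0.003,0,0,0.01],[0,0.003,0,0,0.01]]])

```text
clock: 6.88
tool_pos: [0.6277, -0.0554, 0.1624]
orientation: [0.019, 1.0, -0.004, 0.001]
ft_force: [-2.4, -16.8, 5.2]
gripper_width: 0.169
grip_force: 40.3
```

Call:
step_arm(plan=[[[0,-0.003,0,0,0.01],[0,-0.006,0,0,0.01],[0,-0.008,0,0,0.01],[0,-0.008,0,0,0.01]]])

```text
clock: 7.38
tool_pos: [0.6276, -0.0588, 0.1624]
orientation: [0.019, 1.0, -0.0, 0.001]
ft_force: [-0.9, 0.5, 6.7]
gripper_width: 0.172
grip_force: 40.4
```

Call:
step_arm(plan=[[[0,-0.002,0,0,0.01],[0,-0.003,0,0,0.01],[0,-0.003,0,0,0.01]]])

```text
clock: 7.75
tool_pos: [0.6275, -0.0608, 0.1624]
orientation: [0.019, 1.0, 0.001, 0.001]
ft_force: [-1.8, 4.2, 7.4]
gripper_width: 0.169
grip_force: 40.5
```

```bash
python3 -c "
from h import *
c=camera('side');d=camera('top');p=pix(c,rk(-.107,.135,.115)).astype(int)
s=ctrl.get_state();print(inrk(s['tool_pos']),s['ft_force'])
I=c['img'][p[1]-30:p[1]+30,p[0]-40:p[0]+40];J=d['img'][170:230,300:380]
f=lambda i:cv2.resize(i,(400,300),interpolation=cv2.INTER_CUBIC)
cv2.imwrite('pics/b2.png',np.hstack([f(I),f(J)]))"
```

```text
[0.0451 0.4447 0.1624] [-1.20792216  3.73681538  7.15993809]
```

View pics/b2.png

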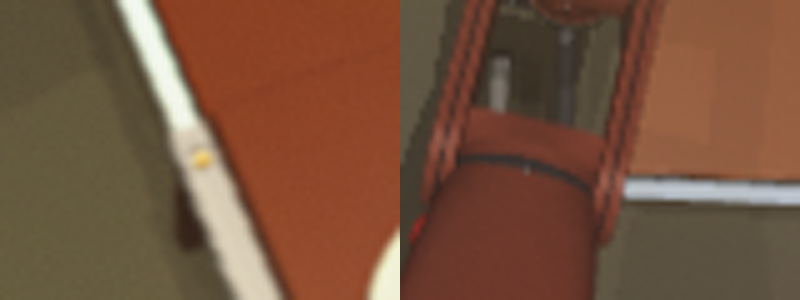

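The button now shows clearly brass at (203,158), and 17 N did not move the tray outward, so it is locked. I'll settle it forward a little, release and rise.

Call:
step_arm(plan=[[[0,0.004,0,0,0.01],[0,0.005,0,0,0.01],[0,0.005,0,0,0.05],[0,0.005,0,0,0.05],[0,0.005,0,0,0.05]]])

```text
clock: 8.48
tool_pos: [0.6268, -0.0566, 0.1605]
orientation: [0.019, 1.0, 0.0, -0.0]
ft_force: [-0.4, 0.6, 0.4]
gripper_width: 0.585
grip_force: 0.0
```

Call:
step_arm(plan=[[[0,0,-0.03,0,0.05],[0,0,-0.06,0,0.05],[0,0.02,-0.07,0,0.05],[0.02,0.045,-0.07,0,0.02],[0.04,0.055,-0.07,0,0]]])

```text
clock: 9.1
tool_pos: [0.5881, 0.0023, 0.2298]
orientation: [0.018, 1.0, 0.0, -0.001]
ft_force: [0.5, -0.7, 0.6]
gripper_width: 0.17
grip_force: 0.0
```

```bash
python3 -c "
from h import *
s=ctrl.get_state();print(inrk(s['tool_pos']),s['ft_force'])
c=camera('side')
for n,p in (('bar',(0,.447,.112)),('hinge',(-.085,.502,.098)),('tip',(.005,.502,.09))): print(n,pix(c,rk(*p)))
cv2.imwrite('pics/s2.png',cv2.resize(c['img'][140:260,250:410],(800,600),interpolation=cv2.INTER_CUBIC))"
```

```text
[0.0033 0.5062 0.2298] [ 0.54037696 -0.65393709  0.61548411]
bar [333.68189905 210.67142242]
hinge [304.77310683 208.44232543]
tip [329.24150147 202.90490709]
```

View pics/s2.png

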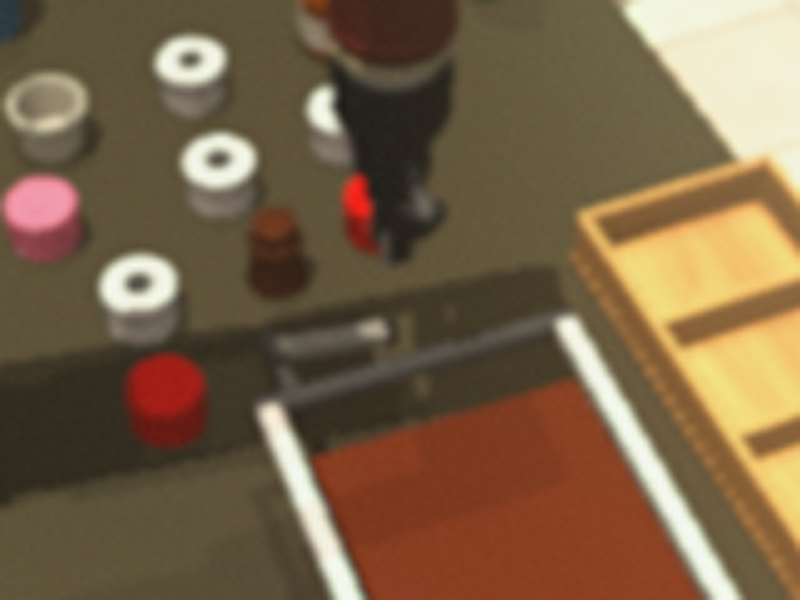

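The side crop shows the leg from its hinge (275,345) to its foot (385,328), as predicted. The fingers are shut, above its outer end. I'll push it down along the arc.

Call:
step_arm(plan=[[[0.007,-0.004,0.032,0,0],[0.007,-0.004,0.055,0,0],[0.009,-0.004,0.069,0,0],[0.0133,-0.004,0.082,0,0],[0.0274,-0.004,0.099,0,0]]])

```text
clock: 9.78
tool_pos: [0.5633, -0.0032, 0.1326]
orientation: [0.019, 1.0, -0.0, 0.002]
ft_force: [2.5, -0.9, 1.6]
gripper_width: 0.001
grip_force: 1.2
```

Call:
step_arm(plan=[[[0.017,0,0.0106,0,0],[0.031,0,0.0127,0,0],[0.044,0,0.012,0,0],[0.05,0,0.012,0,0],[0.051,0,0.012,0,0]]])

```text
clock: 10.4
tool_pos: [0.5165, -0.0019, 0.1234]
orientation: [0.019, 1.0, -0.001, 0.009]
ft_force: [22.9, 2.1, -5.8]
gripper_width: 0.004
grip_force: 1.4
```

```bash
python3 -c "
from h import *
s=ctrl.get_state();print(inrk(s['tool_pos']),s['ft_force'])"
```

```text
[-0.068   0.4994  0.1234] [22.90518538  2.06328704 -5.79346283]
```

The stop took 23 N exactly at the expected place (x = -68 mm). I'll back away, rise, and look again at the leg, tray and tins.

Call:
step_arm(plan=[[[-0.015,0,0,0,0],[-0.03,0,0,0,0],[-0.03,0,-0.05,0,0.03],[-0.03,-0.05,-0.1,0,0.075],[-0.03,-0.1,-0.14,0,0.075]]])

```text
clock: 11.02
tool_pos: [0.5365, -0.0951, 0.2559]
orientation: [0.018, 1.0, -0.0, -0.0]
ft_force: [1.3, -0.3, -0.1]
gripper_width: 0.634
grip_force: 0.0
```

```bash
cat >> h.py <<'E'
def tins(c,draw=None):
    """ring-lidded grey discs in the top view -> world centres at z=.04 (ramekin and pink come along)"""
    I=c["img"].astype(int); m=((I.min(2)>95)&(I.max(2)-I.min(2)<45)).astype(np.uint8); m[:,:205]=0; m[:,330:]=0; m[:140]=0; m[245:]=0
    m=cv2.morphologyEx(m,cv2.MORPH_CLOSE,np.ones((3,3)))
    for k in cv2.findContours(m,cv2.RETR_EXTERNAL,cv2.CHAIN_APPROX_NONE)[0]:
        (u,v),r=cv2.minEnclosingCircle(k)
        if r>4: print("blob",np.round([u,v,r],1),np.round(plane(c,(u,v),.04),3))
E
python3 -c "
from h import *
s=ctrl.get_state();print(inrk(s['tool_pos']),s['ft_force'])
c=camera('side');d=camera('top'); tins(d)
cv2.imwrite('pics/s3.png',np.hstack([cv2.resize(c['img'][130:300,240:400],(400,425)),cv2.resize(d['img'][130:250,205:318],(400,425))]))"
```

```text
[-0.0446  0.4071  0.2559] [ 1.31433852 -0.31559213 -0.12811227]
blob [258.9 225.3   7. ] [0.396 0.253 0.04 ]
blob [234.4 216.6   7.8] [0.432 0.358 0.04 ]
blob [284.7 214.6   7. ] [0.443 0.143 0.04 ]
blob [261.3 191.3   6.9] [0.541 0.244 0.04 ]
blob [233.3 186.8   6.8] [0.56  0.366 0.04 ]
blob [257.7 164.7   6.8] [0.656 0.262 0.04 ]
```

View pics/s3.png

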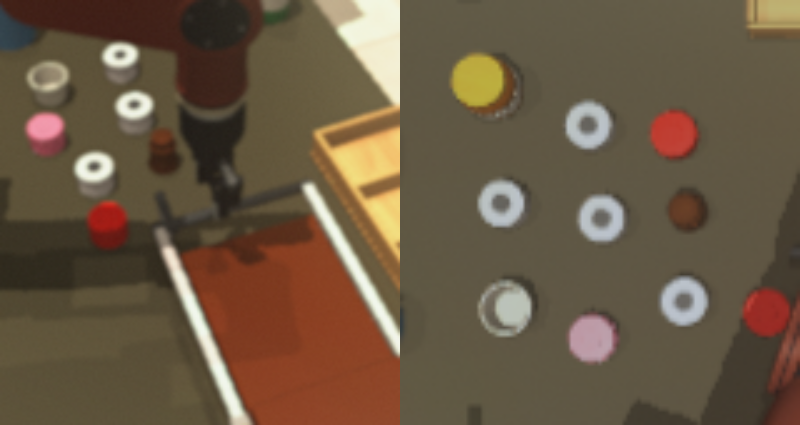

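The side crop shows the leg hanging down from its hinge at (165,210), and the tins have not moved. First tin: D at top crop (683,300), world (0.443, 0.1435).

Call:
step_arm(plan=[[[0.02,0.047,0,0,0.075],[0.04,0.094,0.01,0,0.075],[0.061,0.141,0.03,0,0.075],[0.082,0.188,0.05,0,0.075],[0.102,0.235,0.056,0,0.075]]])

```text
clock: 11.75
tool_pos: [0.441, 0.1452, 0.1959]
orientation: [0.019, 1.0, -0.0, -0.002]
ft_force: [1.0, 0.2, -1.0]
gripper_width: 0.875
grip_force: 0.0
```

```bash
cat >> h.py <<'E'
def tcp(p): 
    """shift to bring the TCP (not grasp point) to p, rack-aligned yaw"""
    goal(np.array(p)-[0,0,ctrl.tcp_to_grasp],90+np.degrees(TH))
E
python3 -c "
from h import *
tcp([.443,.1435,.077])"
```

```text
shift [-0.0027 -0.0016  0.1189] turn -0.02 shift after turn [-0.0027 -0.0016  0.1189]
```

Call:
step_arm(plan=[[[-0.002,-0.001,0.04,0,0.075],[-0.002,-0.001,0.08,0,0.075],[-0.002,-0.001,0.11,0,0.075],[-0.002,-0.001,0.119,0,0.075],[-0.002,-0.001,0.119,0,0.075]]])

```text
clock: 12.38
tool_pos: [0.4453, 0.1428, 0.0786]
orientation: [0.019, 1.0, -0.0, -0.001]
ft_force: [1.0, 0.4, 0.7]
gripper_width: 0.879
grip_force: 0.0
```

Call:
step_arm(plan=[[[0,0,0,0,0.045],[0,0,0,0,0.045],[0,0,0,0,0.045],[0,0,0,0,0.045]]], grip_force=35)

```text
clock: 12.88
tool_pos: [0.4471, 0.143, 0.0804]
orientation: [0.019, 1.0, 0.0, 0.001]
ft_force: [-1.8, 1.4, 6.6]
gripper_width: 0.638
grip_force: 37.7
```

Call:
step_arm(plan=[[[0,0,-0.04,0,0.045],[0,0,-0.09,0,0.045],[0,0,-0.14,0,0.045],[0,0,-0.17,0,0.045],[0,0,-0.17,0,0.045]]])

```text
clock: 13.5
tool_pos: [0.4474, 0.1428, 0.2518]
orientation: [0.019, 1.0, 0.0, 0.003]
ft_force: [1.1, -0.5, -2.1]
gripper_width: 0.644
grip_force: 38.6
```

```bash
python3 -c "
from h import *
print(rk(.05,.335,0)); tcp(rk(.05,.335,.247)); d=camera('top'); tins(d)"
```

```text
[ 0.62835795 -0.17057886  0.        ]
shift [-0.1921 -0.3065  0.0057] turn -0.01 shift after turn [-0.192  -0.3066  0.0057]
blob [234.4 216.6   7.8] [0.432 0.358 0.04 ]
blob [261.3 191.3   6.9] [0.541 0.244 0.04 ]
blob [233.3 186.8   6.8] [0.56  0.366 0.04 ]
blob [257.7 164.7   6.8] [0.656 0.262 0.04 ]
```

Call:
step_arm(plan=[[[-0.015,-0.024,0,0,0.045],[-0.045,-0.07,0,0,0.045],[-0.075,-0.117,0,0,0.045],[-0.106,-0.164,0,0,0.045],[-0.136,-0.21,0,0,0.045]]])

```text
clock: 14.18
tool_pos: [0.5735, -0.0736, 0.2457]
orientation: [0.019, 1.0, 0.001, -0.002]
ft_force: [0.3, 0.6, -1.8]
gripper_width: 0.644
grip_force: 38.6
```

Call:
step_arm(plan=[[[-0.026,-0.04,0,0,0.045],[-0.048,-0.074,0,0,0.045],[-0.056,-0.087,0.01,0,0.045],[-0.056,-0.087,0.03,0,0.045],[-0.056,-0.087,0.04,0,0.045]]])

```text
clock: 14.8
tool_pos: [0.6247, -0.1594, 0.2048]
orientation: [0.018, 1.0, 0.001, -0.003]
ft_force: [0.4, -0.1, -2.1]
gripper_width: 0.649
grip_force: 38.6
```

```bash
python3 -c "
from h import *
s=ctrl.get_state();print(inrk(s['tool_pos']),s['ft_force']); tcp(rk(.05,.345,.189))"
```

```text
[0.0459 0.346  0.2048] [ 0.37294375 -0.07207884 -2.12511556]
shift [-0.0045 -0.0012  0.0157] turn 0.04 shift after turn [-0.0045 -0.0012  0.0157]
```

Call:
step_arm(plan=[[[-0.003,0,0.008,0,0.045],[-0.003,0,0.013,0,0.045],[-0.003,0,0.016,0,0.045],[-0.003,0,0.016,0,0.045]]])

```text
clock: 15.3
tool_pos: [0.6298, -0.1612, 0.193]
orientation: [0.018, 1.0, -0.0, 0.0]
ft_force: [-0.4, -0.6, -2.1]
gripper_width: 0.646
grip_force: 38.6
```

Call:
step_arm(plan=[[[0,0,0.002,0,0.045],[0,0,0.004,0,0.045],[0,0,0.004,0,0.045]]])

```text
clock: 15.68
tool_pos: [0.6299, -0.1615, 0.1896]
orientation: [0.019, 1.0, -0.0, 0.0]
ft_force: [-2.2, 0.0, 2.5]
gripper_width: 0.642
grip_force: 38.9
```

Contact: the force rose to +2.5 N at 0.1896, as expected. I'll release, rise and look.

Call:
step_arm(plan=[[[0,0,0,0,0.072],[0,0,0,0,0.072],[0,0,-0.02,0,0.072],[0,0,-0.05,0,0.072],[0,0.03,-0.07,0,0.072]]])

```text
clock: 16.3
tool_pos: [0.6316, -0.133, 0.2622]
orientation: [0.02, 1.0, -0.001, 0.002]
ft_force: [-0.4, -0.1, 0.5]
gripper_width: 0.841
grip_force: 0.0
```

Call:
step_arm(plan=[[[0.01,0.05,0,0,0.072],[0.02,0.1,0,0,0.072],[0.03,0.15,0,0,0.072],[0.03,0.15,0,0,0.072]]])

```text
clock: 16.8
tool_pos: [0.6062, 0.023, 0.2606]
orientation: [0.016, 1.0, 0.0, 0.001]
ft_force: [0.4, 0.5, 0.3]
gripper_width: 0.842
grip_force: 0.0
```

```bash
python3 -c "
from h import *
s=ctrl.get_state();print(inrk(s['tool_pos']),s['tool_pos'])
c=camera('top');tins(c)
I=c['img'].astype(int); m=((I.min(2)>95)&(I.max(2)-I.min(2)<45)).astype(np.uint8); m[:160]=0;m[207:]=0;m[:,:345]=0;m[:,407:]=0
for k in cv2.findContours(m,cv2.RETR_EXTERNAL,cv2.CHAIN_APPROX_NONE)[0]:
  (u,v),r=cv2.minEnclosingCircle(k); print(u,v,r,inrk(plane(c,(u,v),.149)))
tcp([.541,.244,.2])"
```

```text
[0.0207 0.5277 0.2606] [0.60620706 0.0230374  0.26055521]
blob [258.9 225.3   7. ] [0.396 0.253 0.04 ]
blob [234.4 216.6   7.8] [0.432 0.358 0.04 ]
blob [261.3 191.3   6.9] [0.541 0.244 0.04 ]
blob [233.3 186.8   6.8] [0.56  0.366 0.04 ]
blob [257.7 164.7   6.8] [0.656 0.262 0.04 ]
359.0 205.5 14.009025573730469 [-0.0987  0.3369  0.149 ]
358.6865539550781 169.1492462158203 7.268996715545654 [0.0461 0.3435 0.149 ]
shift [0.0734 0.2205 0.0602] turn 0.17 shift after turn [0.0741 0.2203 0.0602]
```

The first tin stands at tray (0.046, 0.069). Next is tin C at (0.541, 0.244).

Call:
step_arm(plan=[[[0.018,0.05,0.01,0,0.075],[0.036,0.1,0.02,0,0.075],[0.055,0.16,0.04,0,0.075],[0.0735,0.22,0.06,0,0.075],[0.0735,0.22,0.06,0,0.075]]])

```text
clock: 17.48
tool_pos: [0.5399, 0.2442, 0.1978]
orientation: [0.017, 1.0, -0.0, -0.001]
ft_force: [0.4, -0.2, 1.0]
gripper_width: 0.881
grip_force: 0.0
```

Call:
step_arm(plan=[[[0,0,0.02,0,0.075],[0,0,0.04,0,0.075],[0,0,0.04,0,0.075]]])

```text
clock: 17.85
tool_pos: [0.5402, 0.2402, 0.1558]
orientation: [0.02, 1.0, -0.001, -0.002]
ft_force: [0.1, -1.1, 0.6]
gripper_width: 0.878
grip_force: 0.0
```

```bash
python3 -c "
from h import *
tcp([.541,.244,.077])"
```

```text
shift [-0.0013  0.0041  0.0788] turn -0.14 shift after turn [-0.0013  0.0041  0.0788]
```

Call:
step_arm(plan=[[[0,0.002,0.03,0,0.075],[0,0.002,0.06,0,0.075],[0,0.002,0.076,0,0.075],[0,0.002,0.078,0,0.075],[0,0.002,0.078,0,0.075]]])

```text
clock: 18.48
tool_pos: [0.542, 0.2442, 0.0817]
orientation: [0.019, 1.0, 0.0, 0.001]
ft_force: [0.4, -0.7, 0.8]
gripper_width: 0.876
grip_force: 0.0
```

Call:
step_arm(plan=[[[0,0,0,0,0.045],[0,0,0,0,0.045],[0,0,0,0,0.045],[0,0,0,0,0.045]]])

```text
clock: 18.98
tool_pos: [0.5423, 0.2446, 0.0824]
orientation: [0.018, 1.0, 0.0, 0.001]
ft_force: [-1.0, 0.2, 4.4]
gripper_width: 0.646
grip_force: 37.6
```

Call:
step_arm(plan=[[[0,0,-0.04,0,0.045],[0,0,-0.09,0,0.045],[0,0,-0.14,0,0.045],[0,0,-0.175,0,0.045],[0,0,-0.175,0,0.045]]])

```text
clock: 19.6
tool_pos: [0.5429, 0.2448, 0.2597]
orientation: [0.018, 1.0, 0.001, 0.003]
ft_force: [0.1, 0.4, -1.4]
gripper_width: 0.644
grip_force: 38.0
```

```bash
python3 -c "
from h import *
tcp(rk(-.045,.345,.205)); d=camera('top'); tins(d)"
```

```text
shift [-0.0051 -0.4022  0.0538] turn 0.0 shift after turn [-0.0051 -0.4022  0.0538]
blob [235.  216.5   7.8] [0.433 0.356 0.04 ]
blob [257.9 165.    6.3] [0.655 0.261 0.04 ]
```

Call:
step_arm(plan=[[[-0.001,-0.03,0,0,0.045],[-0.002,-0.08,0,0,0.045],[-0.003,-0.13,0,0,0.045],[-0.004,-0.18,0,0,0.045],[-0.005,-0.23,0,0,0.045]]])

```text
clock: 20.27
tool_pos: [0.5361, 0.0128, 0.2529]
orientation: [0.018, 1.0, 0.0, -0.002]
ft_force: [0.4, -0.2, -1.4]
gripper_width: 0.642
grip_force: 38.1
```

Call:
step_arm(plan=[[[0,-0.05,0,0,0.045],[0,-0.1,0,0,0.045],[0,-0.145,0,0,0.045],[0,-0.17,0.02,0,0.045],[0,-0.172,0.045,0,0.045]]])

```text
clock: 20.9
tool_pos: [0.5301, -0.1594, 0.2081]
orientation: [0.02, 1.0, 0.0, -0.001]
ft_force: [-0.0, 0.7, -2.0]
gripper_width: 0.645
grip_force: 38.1
```

Call:
step_arm(plan=[[[0,0,0.008,0,0.045],[0,0,0.013,0,0.045],[0,0,0.017,0,0.045],[0,0,0.019,0,0.045],[0,0,0.019,0,0.045]]])

```text
clock: 21.52
tool_pos: [0.5315, -0.1575, 0.1922]
orientation: [0.018, 1.0, -0.0, 0.0]
ft_force: [-0.3, -0.2, -1.1]
gripper_width: 0.644
grip_force: 38.1
```

```bash
python3 -c "
from h import *
s=ctrl.get_state();print(inrk(s['tool_pos']),s['ft_force']); tcp(rk(-.045,.345,.1914))"
```

```text
[-0.0472  0.3445  0.1922] [-0.26544647 -0.15045813 -1.09382728]
shift [-0.0022  0.0006  0.0008] turn 0.02 shift after turn [-0.0022  0.0006  0.0008]
```

Lower 2 mm more, release, rise and back off.

Call:
step_arm(plan=[[[0,0,0.002,0,0.045],[0,0,0.002,0,0.045],[0,0,0.002,0,0.072],[0,0,0.002,0,0.072]]])

```text
clock: 22.02
tool_pos: [0.5315, -0.1578, 0.19]
orientation: [0.019, 1.0, -0.0, 0.0]
ft_force: [-0.6, -0.6, -0.1]
gripper_width: 0.842
grip_force: 0.0
```

Call:
step_arm(plan=[[[0,0,-0.02,0,0.072],[0,0,-0.05,0,0.072],[0,0.03,-0.07,0,0.072],[0,0.08,-0.07,0,0.072],[0,0.13,-0.07,0,0.072]]])

```text
clock: 22.65
tool_pos: [0.5363, -0.0268, 0.2603]
orientation: [0.019, 1.0, -0.0, 0.001]
ft_force: [1.0, 0.7, 0.1]
gripper_width: 0.842
grip_force: 0.0
```

```bash
cat >> h.py <<'E'
def ontray(c):
    I=c['img'].astype(int); m=((I.min(2)>95)&(I.max(2)-I.min(2)<45)).astype(np.uint8); m[:160]=0;m[205:]=0;m[:,:335]=0;m[:,404:]=0
    for k in cv2.findContours(m,cv2.RETR_EXTERNAL,cv2.CHAIN_APPROX_NONE)[0]:
        (u,v),r=cv2.minEnclosingCircle(k)
        if r>4: print("tray",np.round([u,v,r],1),inrk(plane(c,(u,v),.149))-[0,.275,.149])
E
python3 -c "
from h import *
c=camera('top');tins(c);ontray(c);tcp([.56,.366,.2])"
```

```text
blob [258.5 225.5   7. ] [0.395 0.254 0.04 ]
blob [234.4 216.6   7.8] [0.432 0.358 0.04 ]
blob [233.3 186.8   6.8] [0.56  0.366 0.04 ]
blob [257.7 164.7   6.8] [0.656 0.262 0.04 ]
tray [357.8 192.6   7.3] [-0.0476  0.0684  0.    ]
tray [358.7 169.1   7.3] [0.0463 0.0684 0.    ]
shift [-0.0104  0.3875  0.0615] turn 0.1 shift after turn [-0.0097  0.3875  0.0615]
```

Call:
step_arm(plan=[[[-0.002,0.05,0,0,0.075],[-0.004,0.1,0,0,0.075],[-0.006,0.16,0,0,0.075],[-0.008,0.22,0,0,0.075],[-0.01,0.28,0,0,0.075]]])

```text
clock: 23.32
tool_pos: [0.5566, 0.2534, 0.2598]
orientation: [0.019, 1.0, 0.0, 0.0]
ft_force: [0.5, 0.4, -0.7]
gripper_width: 0.879
grip_force: 0.0
```

Call:
step_arm(plan=[[[0,0.05,0.02,0,0.075],[0,0.09,0.05,0,0.075],[0,0.107,0.08,0,0.075],[0,0.107,0.1,0,0.075],[0,0.107,0.1,0,0.075]]])

```text
clock: 23.95
tool_pos: [0.5594, 0.3572, 0.1574]
orientation: [0.019, 1.0, -0.001, -0.002]
ft_force: [-0.1, -0.9, -0.6]
gripper_width: 0.878
grip_force: 0.0
```

```bash
python3 -c "
from h import *
tcp([.56,.366,.077]); c=camera('side'); print(pix(c,[.56,.366,.04])); cv2.imwrite('pics/s4.png',cv2.resize(c['img'][95:215,240:400],(800,600)))"
```

```text
shift [-0.0008  0.0092  0.0803] turn -0.02 shift after turn [-0.0008  0.0092  0.0803]
[288.47572488 151.28826829]
```

View pics/s4.png

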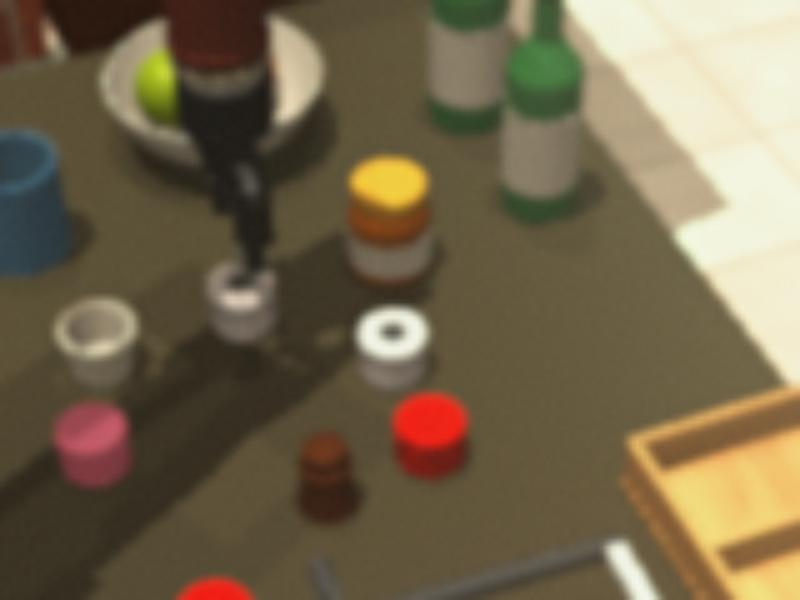

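The side crop shows the fingers over tin B at (242,285), with the jar and ramekin clear. I'll grip it.

Call:
step_arm(plan=[[[-0.001,0.006,0.03,0,0.075],[-0.001,0.006,0.06,0,0.075],[-0.001,0.006,0.077,0,0.075],[-0.001,0.006,0.079,0,0.075],[-0.001,0.006,0.079,0,0.075]]])

```text
clock: 24.62
tool_pos: [0.5627, 0.3646, 0.0822]
orientation: [0.019, 1.0, 0.0, 0.001]
ft_force: [0.1, 0.4, 0.6]
gripper_width: 0.879
grip_force: 0.0
```

Call:
step_arm(plan=[[[0,0,0,0,0.045],[0,0,0,0,0.045],[0,0,0,0,0.045],[0,0,0,0,0.045]]])

```text
clock: 25.12
tool_pos: [0.5629, 0.3654, 0.0829]
orientation: [0.018, 1.0, 0.001, 0.002]
ft_force: [0.2, 1.0, 6.3]
gripper_width: 0.645
grip_force: 37.8
```

Call:
step_arm(plan=[[[0,0,-0.04,0,0.045],[0,0,-0.09,0,0.045],[0,0,-0.14,0,0.045],[0,0,-0.18,0,0.045],[0,0,-0.18,0,0.045]]])

```text
clock: 25.75
tool_pos: [0.5634, 0.3654, 0.2657]
orientation: [0.018, 1.0, 0.002, 0.004]
ft_force: [0.5, 0.4, -3.2]
gripper_width: 0.643
grip_force: 38.3
```

```bash
python3 -c "
from h import *
tcp(rk(-.047,.222,.205)); d=camera('top'); tins(d); ontray(d)"
```

```text
shift [ 0.0131 -0.6467  0.0582] turn 0.0 shift after turn [ 0.0131 -0.6467  0.0582]
blob [238.  215.    6.3] [0.439 0.343 0.04 ]
blob [257.7 164.7   6.8] [0.656 0.262 0.04 ]
tray [357.8 192.6   7.3] [-0.0476  0.0684  0.    ]
tray [358.5 169.2   7.3] [0.046  0.0691 0.    ]
```

Call:
step_arm(plan=[[[0.001,-0.03,0,0,0.045],[0.002,-0.08,0,0,0.045],[0.003,-0.13,0,0,0.045],[0.004,-0.18,0,0,0.045],[0.005,-0.23,0,0,0.045]]])

```text
clock: 26.42
tool_pos: [0.5464, 0.1332, 0.2577]
orientation: [0.018, 1.0, -0.0, -0.002]
ft_force: [-0.1, 0.2, -2.3]
gripper_width: 0.643
grip_force: 38.3
```

Call:
step_arm(plan=[[[0.001,-0.05,0,0,0.045],[0.002,-0.1,0,0,0.045],[0.004,-0.15,0,0,0.045],[0.006,-0.2,0,0,0.045],[0.006,-0.24,0,0,0.045]]])

```text
clock: 27.05
tool_pos: [0.5315, -0.1062, 0.2578]
orientation: [0.019, 1.0, 0.001, -0.002]
ft_force: [0.3, -0.6, -1.7]
gripper_width: 0.643
grip_force: 38.3
```

Call:
step_arm(plan=[[[0.001,-0.05,0,0,0.045],[0.002,-0.1,0,0,0.045],[0.002,-0.145,0,0,0.045],[0.002,-0.175,0,0,0.045],[0.002,-0.177,0.02,0,0.045]]])

```text
clock: 27.68
tool_pos: [0.5241, -0.2835, 0.2392]
orientation: [0.02, 1.0, -0.0, -0.0]
ft_force: [0.8, 0.6, -2.6]
gripper_width: 0.645
grip_force: 38.4
```

```bash
python3 -c "
from h import *
tcp(rk(-.047,.222,.192))"
```

```text
shift [-0.003   0.0038  0.0472] turn -0.17 shift after turn [-0.0031  0.0038  0.0472]
```

Call:
step_arm(plan=[[[-0.003,0.003,0.02,0,0.045],[-0.003,0.003,0.035,0,0.045],[-0.003,0.003,0.043,0,0.045],[-0.003,0.003,0.047,0,0.045],[-0.003,0.003,0.047,0,0.045]]])

```text
clock: 28.3
tool_pos: [0.528, -0.2785, 0.194]
orientation: [0.018, 1.0, -0.0, 0.0]
ft_force: [-0.4, 0.2, -2.9]
gripper_width: 0.642
grip_force: 38.4
```

Call:
step_arm(plan=[[[0,0,0.0015,0,0.045],[0,0,0.0025,0,0.045],[0,0,0.0025,0,0.045]]])

```text
clock: 28.68
tool_pos: [0.528, -0.2789, 0.192]
orientation: [0.019, 1.0, -0.0, 0.0]
ft_force: [-1.0, -0.2, 0.9]
gripper_width: 0.644
grip_force: 38.4
```

Touching down at 0.192. Release, rise, and go back.

Call:
step_arm(plan=[[[0,0,0.0005,0,0.07],[0,0,0.0005,0,0.07],[0,0,-0.02,0,0.07],[0,0,-0.05,0,0.07],[0,0.03,-0.08,0,0.07]]])

```text
clock: 29.3
tool_pos: [0.529, -0.25, 0.2739]
orientation: [0.02, 1.0, -0.001, 0.001]
ft_force: [0.5, 0.5, 0.7]
gripper_width: 0.819
grip_force: 0.0
```

Call:
step_arm(plan=[[[-0.02,0.05,0,0,0.07],[-0.04,0.1,0,0,0.07],[-0.06,0.15,0,0,0.07],[-0.08,0.2,0,0,0.07],[-0.08,0.25,0,0,0.07]]])

```text
clock: 29.92
tool_pos: [0.6195, -0.0001, 0.2732]
orientation: [0.018, 1.0, -0.0, 0.001]
ft_force: [0.4, -0.1, 0.1]
gripper_width: 0.823
grip_force: 0.0
```

```bash
python3 -c "
from h import *
d=camera('top'); tins(d); ontray(d); tcp([.656,.262,.2])"
```

```text
blob [258.5 225.5   7. ] [0.395 0.254 0.04 ]
blob [234.4 216.6   7.8] [0.432 0.358 0.04 ]
blob [257.7 164.7   6.8] [0.656 0.262 0.04 ]
tray [388.2 194.4   7.4] [-0.0496 -0.0524  0.    ]
tray [357.8 192.6   7.3] [-0.0476  0.0684  0.    ]
tray [358.7 169.1   7.3] [0.0461 0.0685 0.    ]
shift [-0.0284  0.2568  0.0741] turn 0.2 shift after turn [-0.0275  0.2569  0.0741]
```

Call:
step_arm(plan=[[[-0.006,0.06,0,0,0.075],[-0.012,0.12,0.01,0,0.075],[-0.02,0.18,0.03,0,0.075],[-0.028,0.23,0.05,0,0.075],[-0.028,0.257,0.07,0,0.075]]])

```text
clock: 30.6
tool_pos: [0.6562, 0.2569, 0.2024]
orientation: [0.017, 1.0, 0.0, 0.001]
ft_force: [0.9, -0.3, 0.4]
gripper_width: 0.884
grip_force: 0.0
```

Call:
step_arm(plan=[[[0,0,0.02,0,0.075],[0,0,0.035,0,0.075],[0,0,0.04,0,0.075],[0,0,0.04,0,0.075]]])

```text
clock: 31.1
tool_pos: [0.6559, 0.2528, 0.1614]
orientation: [0.019, 1.0, -0.0, -0.0]
ft_force: [0.6, -0.9, -0.2]
gripper_width: 0.88
grip_force: 0.0
```

```bash
python3 -c "
from h import *
tcp([.656,.262,.0785])"
```

```text
shift [0.0003 0.0092 0.0829] turn -0.09 shift after turn [0.0003 0.0092 0.0829]
```

Call:
step_arm(plan=[[[0,0.007,0.03,0,0.075],[0,0.007,0.06,0,0.075],[0,0.007,0.08,0,0.075],[0,0.007,0.083,0,0.075],[0,0.007,0.083,0,0.075]]])

```text
clock: 31.72
tool_pos: [0.6566, 0.261, 0.0793]
orientation: [0.019, 1.0, 0.0, 0.001]
ft_force: [0.3, 0.4, 0.5]
gripper_width: 0.882
grip_force: 0.0
```

Call:
step_arm(plan=[[[0,0,0,0,0.045],[0,0,0,0,0.045],[0,0,0,0,0.045],[0,0,0,0,0.045]]])

```text
clock: 32.22
tool_pos: [0.6572, 0.2614, 0.0804]
orientation: [0.019, 1.0, 0.0, 0.002]
ft_force: [0.2, 0.5, 6.4]
gripper_width: 0.64
grip_force: 37.8
```

Call:
step_arm(plan=[[[0,0,-0.04,0,0.045],[0,0,-0.09,0,0.045],[0,0,-0.14,0,0.045],[0,0,-0.18,0,0.045],[0,0,-0.18,0,0.045]]])

```text
clock: 32.85
tool_pos: [0.6578, 0.2615, 0.2636]
orientation: [0.019, 1.0, 0.001, 0.004]
ft_force: [-0.0, 0.3, -2.2]
gripper_width: 0.644
grip_force: 37.7
```

```bash
python3 -c "
from h import *
tcp(rk(.048,.222,.205)); d=camera('top'); tins(d); ontray(d)"
```

```text
shift [ 0.0163 -0.5461  0.0572] turn -0.0 shift after turn [ 0.0164 -0.5461  0.0572]
tray [388.2 194.4   7.4] [-0.0496 -0.0524  0.    ]
tray [357.8 192.6   7.3] [-0.0476  0.0684  0.    ]
tray [358.5 169.2   7.3] [0.046  0.0691 0.    ]
```

Call:
step_arm(plan=[[[0.001,-0.03,0,0,0.045],[0.002,-0.08,0,0,0.045],[0.003,-0.13,0,0,0.045],[0.004,-0.18,0,0,0.045],[0.005,-0.23,0,0,0.045]]])

```text
clock: 33.52
tool_pos: [0.6408, 0.0299, 0.2552]
orientation: [0.018, 1.0, 0.0, -0.002]
ft_force: [0.5, -0.4, -1.4]
gripper_width: 0.645
grip_force: 37.7
```

Call:
step_arm(plan=[[[0.002,-0.05,0,0,0.045],[0.004,-0.1,0,0,0.045],[0.006,-0.15,0,0,0.045],[0.008,-0.2,0,0,0.045],[0.009,-0.24,0,0,0.045]]])

```text
clock: 34.15
tool_pos: [0.6229, -0.2098, 0.2551]
orientation: [0.019, 1.0, 0.001, -0.002]
ft_force: [0.3, -0.4, -1.2]
gripper_width: 0.647
grip_force: 37.7
```

Call:
step_arm(plan=[[[0,-0.04,0,0,0.045],[0,-0.065,0,0,0.045],[0,-0.075,0.005,0,0.045],[0,-0.075,0.03,0,0.045],[0,-0.075,0.045,0,0.045]]])

```text
clock: 34.78
tool_pos: [0.6211, -0.2816, 0.2108]
orientation: [0.018, 1.0, 0.001, -0.001]
ft_force: [-1.1, 1.0, -1.7]
gripper_width: 0.643
grip_force: 37.8
```

```bash
python3 -c "
from h import *
tcp(rk(.048,.222,.191))"
```

```text
shift [-0.0013 -0.0019  0.0198] turn 0.04 shift after turn [-0.0013 -0.0019  0.0198]
```

Call:
step_arm(plan=[[[0,0,0.009,0,0.045],[0,0,0.015,0,0.045],[0,0,0.019,0,0.045],[0,0,0.021,0,0.045],[0,0,0.021,0,0.045]]])

```text
clock: 35.4
tool_pos: [0.6218, -0.2832, 0.1925]
orientation: [0.019, 1.0, -0.0, 0.0]
ft_force: [-0.4, 0.0, -1.5]
gripper_width: 0.647
grip_force: 37.8
```

Call:
step_arm(plan=[[[0,0,0.001,0,0.045],[0,0,0.002,0,0.045],[0,0,0.002,0,0.045]]])

```text
clock: 35.78
tool_pos: [0.6216, -0.2831, 0.1902]
orientation: [0.019, 1.0, 0.0, -0.0]
ft_force: [-0.6, -0.2, -1.1]
gripper_width: 0.644
grip_force: 37.8
```

Call:
step_arm(plan=[[[0,0,0.001,0,0.045],[0,0,0.0015,0,0.045],[0,0,0.0015,0,0.045]]])

```text
clock: 36.15
tool_pos: [0.6217, -0.2832, 0.1894]
orientation: [0.019, 1.0, -0.0, 0.0]
ft_force: [-3.6, 0.6, 3.7]
gripper_width: 0.646
grip_force: 38.2
```

Call:
step_arm(plan=[[[0,0,0,0,0.07],[0,0,0,0,0.07],[0,0,-0.02,0,0.07],[0,0,-0.05,0,0.07],[0,0.03,-0.08,0,0.07]]])

```text
clock: 36.78
tool_pos: [0.6228, -0.2548, 0.2712]
orientation: [0.02, 1.0, -0.001, 0.001]
ft_force: [-0.5, 1.2, 0.3]
gripper_width: 0.82
grip_force: 0.0
```

Call:
step_arm(plan=[[[0.02,0.05,0,0,0.07],[0.04,0.1,0,0,0.07],[0.06,0.15,0,0,0.07],[0.08,0.2,0,0,0.07],[0.08,0.25,0,0,0.07]]])

```text
clock: 37.4
tool_pos: [0.5514, 0.0011, 0.2706]
orientation: [0.019, 1.0, -0.0, 0.001]
ft_force: [-0.3, -1.0, -0.2]
gripper_width: 0.819
grip_force: 0.0
```

Call:
step_arm(plan=[[[0,0.05,0,0,0.07],[0,0.1,-0.02,0,0.07],[0,0.15,-0.03,0,0.07],[0,0.15,-0.03,0,0.07],[0,0.15,-0.03,0,0.07]]])

```text
clock: 38.02
tool_pos: [0.5578, 0.1495, 0.2996]
orientation: [0.018, 1.0, -0.0, 0.001]
ft_force: [0.2, 0.7, 0.6]
gripper_width: 0.818
grip_force: 0.0
```

```bash
python3 -c "
from h import *
d=camera('top'); ontray(d); c=camera('side')
a=cv2.resize(c['img'][160:340,240:480],(533,400)); b=cv2.resize(d['img'][120:240,200:500],(800,320))
p=pix(c,rk(-.107,.135,.115)).astype(int)
o=np.zeros((600,800,3),np.uint8); o[:400,:533]=a; o[400:600,:500]=cv2.resize(d['img'][120:240,200:500],(500,200)); o[:195,540:800]=cv2.resize(c['img'][p[1]-22:p[1]+23,p[0]-30:p[0]+30],(260,195),interpolation=cv2.INTER_CUBIC)
cv2.imwrite('pics/end.png',o)"
```

```text
tray [388.2 194.4   7.4] [-0.0496 -0.0524  0.    ]
tray [357.9 192.7   7.4] [-0.048   0.0683  0.    ]
tray [389.2 170.5   7.3] [ 0.0458 -0.0532  0.    ]
tray [358.7 169.1   7.3] [0.0465 0.0684 0.    ]
```

View pics/end.png

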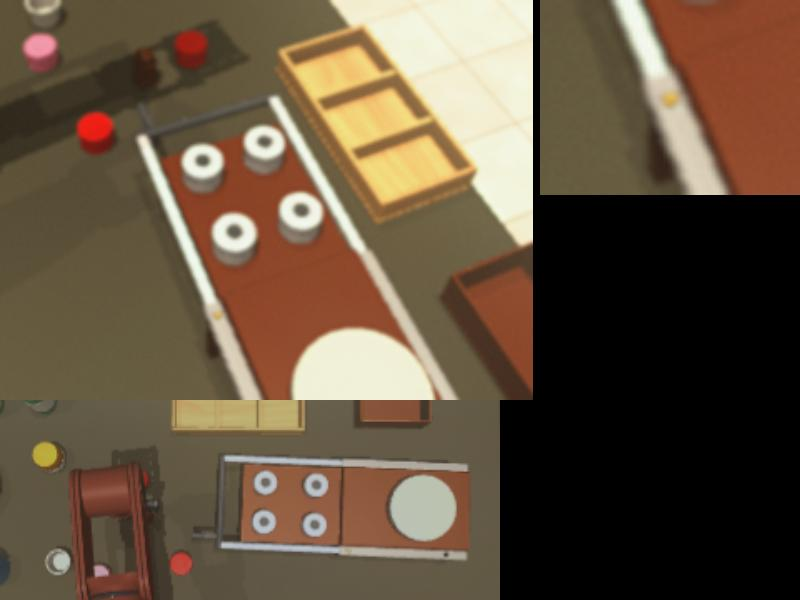

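```bash
python3 -c "
from h import *
c=camera('side');d=camera('top')
h=[pix(k,rk(-.085,.502,z)) for k in (c,d) for z in (.092,.005)];print(h)
f=lambda i,p:cv2.resize(i[int(p[1])-20:int(p[1])+20,int(p[0])-40:int(p[0])+40],(400,200),interpolation=cv2.INTER_CUBIC)
o=np.zeros((600,800,3),np.uint8);o[:200,:400]=f(c['img'],h[0]);o[:200,400:]=f(d['img'],h[2]);o[200:,:640]=d['img']
cv2.imwrite('pics/end2.png',o)"
```

```text
[array([304.85695181, 209.55270523]), array([306.00938195, 224.80647831]), array([317.84816208, 200.85798181]), array([318.24048381, 201.6372063 ])]
```

View pics/end2.png

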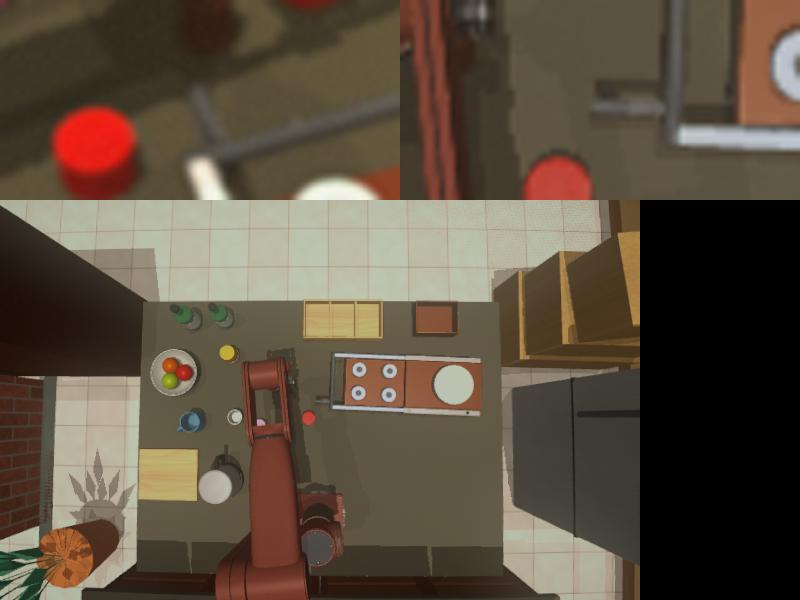

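The top view shows the leg end-on at (600,105), so it is straight down. All four tins stand on the tray, none are left on the counter, and the bystanders are in place.

```bash
python3 -c "
from workcell import ctrl
print(ctrl.sign_off())"
```

```text
the job is handed in; nothing more can be done
None
```

The job is handed in: the tray is locked out with its button up, the prop leg is down at its stop, and all four tins stand on the tray with the pots and bottles untouched; the sign-off call gave no verdict.

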